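# Bolt the sharp-tools chest shut

### The arm

A 6-joint arm with a two-finger parallel gripper is mounted at the origin on the work surface. World frame = base frame: x ahead of the robot, y to its left, z up, the work surface at z = 0. Lengths are in m, angles in rad, forces in N, time in s.
With the tool pointing down it reaches from about 0.3 to 1 m from the base axis. Payload 5.1 kg.
Tool frame: the origin (TCP) lies midway between the tips of the shut fingers; the grasp point (between the pads) lies 19 mm behind it; z points along the fingers, y is the line along which they close (so a half turn about z gives the same grasp; the last joint's range is limited). The gripper opens to 95 mm and grips with 3 to 60 N. Pads are 20 mm wide; open, the fingers measure 119 mm over their backs; the gripper's body (75 mm by 180 mm) begins 59 mm behind the grasp point.
Start: joints at [1.175, 0.124, 1.65, -0, 1.367, -0.083], TCP at [0.2, 0.618, 0.215] pointing down, gripper open.
Joint ranges: [-2.61, 2.61], [-1.02, 2.33], [0.03, 2.71], [-1.35, 4.49], [0.32, 2.68], [-2.91, 2.91]. Speed limits (rad/s): [2.57, 2.57, 3.14, 3.14, 3.14, 3.14].

### API

Orientations are given as a rotation vector (axis times angle).
In Python, from rig import arm, read_camera, get_calibration, order gives the robot as it stands.
- The arm moves only by the tool servo_tool, never from a script. Its argument "series" is one flat list of numbers, 5 for each row, row after row: the shift along the tool's x, y, z in units of 40 cm (1.0 is 40 cm), then the turn about the tool's z in units of pi/2 rad (1.0 is pi/2 rad), then the gripper's target within -1 to 1 (fully open at 1, half-way at 0, shut at -1). In form: [dx, dy, dz, spin, claw, dx, dy, dz, spin, claw, ...]. A call has 1 to 10 rows; each row is the pose to reach, as a shift and turn from the pose commanded when the call began, along the tool's axes at that moment; what a row does not reach only later rows make up. A row lasts 1/10 s, in which the tool goes at most 50 mm and 8.59 degrees, less where a joint would pass 70% of its speed; a pose out of reach is approached as far as the arm can. A call with a number of a shift or a turn outside -1 to 1 is refused whole. A call with a gripper value outside its range is refused whole. The fingers move at their own pace and stop on an object; "force" is the grip in N (left out, the last holds). Time passes only in rows, so rows that repeat a pose let the fingers close. It gives the time, the measured TCP pose, the force, the opening and the grip force at its end, in the units of the state.
- arm.sense(): the state, without advancing time (a new reading comes with each control period).
- read_camera(name): name is "side" or "top" or "wrist"; returns the picture (480x640x3 uint8, red, green, blue); there is no depth.
- get_calibration(name): a dict with "fx", "fy", "cx", "cy" (pixels), "k1" (the pictures are not rectified: a ray, as slopes to the right and down, at radius r is drawn at 1 + k1 r^2 times it, then the intrinsics apply), "R" (3x3) and "t" (3): a world point X has camera coordinates R X + t. Camera axes: x right, y down, z forward; pixel columns grow to the right and rows downward; lengths in m; the calibration is good to about 2 mm. A picture is of the moment at which its call begins: read the wrist's pose just before it. get_calibration takes no time and is no camera call; for the wrist camera it gives the pose at the moment of the call.
- order.hand_in(): hands the job in; it is judged then, once.
The state is a dict: "clock": time; "q": joint angles; "joint_vel": joint speeds; "tau": joint torques, N m; "position": TCP position; "tcp_rot": TCP orientation; "wrist_force": force on the tool from outside, world axes, zero at the start; "wrist_torque": the same for the moment, N m; "width": finger opening in m; "grip_force": force on a finger pad.
Only numpy, scipy, OpenCV 4.12 (cv2) and the standard library are available. Lean on these libraries where they do the work, as an engineer would, in place of code of your own. Each camera call takes 0.05 s, during which the arm holds its last target. There are 200 camera calls.

### The job

Lock the shut sharp-tools chest: hold the red spring catch on its lid down with one fingertip and, keeping it held down all the way, push the bolt fully home through its keeper with the other fingertip. Then let go so that the catch springs back up and locks the bolt. Do not lift the lid, and leave the things standing around and on the chest where they are.

Things in the scene. Friction and masses are not known exactly. Their poses are not given: they have to be found in the camera images.
- chest: Closed plywood chest, 220 (its x) by 300 (its y) by 90 mm high, fixed. Origin: centre of its underside. Lid: the 190 mm of its top at the -y end, hinged at that end, shut, top 90 mm above the table. The other 110 mm are a fixed board with the keeper. The bolt lies on the lid along the chest's y over its line x = +20 mm and slides home towards its +y.
- bolt (a joint): Bolt travel in m along the chest's +y: 0 to 0.003 at the start (drawn back, the catch's tooth in its notch stops it at 0.004), 0.030 against the end stop: fully home. From 0.027 the tooth can drop into the second notch. Friction about 1.5 N, no spring. Steel bar 14 mm wide, 143 mm long, top 17.5 mm above the lid, in two staples 21 mm high.
- bolt_knob (a point): Centre of the knob's top, 57 mm above the lid; moves with the bolt. Steel stem 12 mm in diameter up to 46 mm above the lid, black cap 17 mm in diameter above it. Behind it (chest's -y) the top of the bar is free for 30 mm, then the catch's 8 mm wide tooth arm crosses over the bar, its top 25 mm above the lid, 36 mm when the catch is pressed. Axes as the chest's.
- catch (a joint): Catch angle in rad: 0 up (sprung), 0.42 pressed to its stop. A rocker on a spindle along the bolt: pressing the tab down lifts its tooth out of the bar, clear from about 0.18. Let go part-way, the tooth drags on the bar at about 0.17, which is not held down (below 0.20 at bolt 0.008 to 0.025). Takes 1 to 2 N at first, 4 to 11 N near the stop (friction under the fingertip); springs back.
- catch_tab (a point): Middle of the top face of the red ribbed thumb tab, 38 mm (chest's y) by 23 mm; moves with the catch. Up: 35 mm above the lid, 38 mm from the bolt's middle line on the chest's -x side, its y 4 to 7 mm short of the knob's, outer edge 0.2 rad high. It goes 9 mm down and 4 mm outwards (-x) to the stop (4 mm down at 0.2 rad), sloping 0.2 rad outwards there.
- catch_spindle (a point): Point on the spindle's axis, level with the tab's middle along y: 20 mm above the lid, 18 mm from the bolt's middle line on the chest's -x side. The spindle, 8 mm thick, and its two lugs are at most 24 mm above the lid; they stand between tab and bar.
- keeper (a point): Middle of the keeper's opening, on the fixed top board at the chest's +y side: a steel staple 12 mm long, 28 mm wide, 22 mm high that the bolt's nose enters. Fixed to the chest.
- lid (a joint): Angle of the lid about its hinge at the chest's -y end in rad: 0 shut (as at the start). Nothing but its weight (0.75 kg) holds it. It must stay shut (below 0.05).
- stand: Loose two-tier wooden stand of two bark-edged log slices on a dowel, 116 mm in diameter, 140 mm high. Origin: centre of its underside. Leave alone.
- glue: Loose white glue bottle with an orange cap, 56 mm in diameter, 150 mm high. Origin: centre of its underside. Leave alone.
- sanding_block: Loose cork sanding block, 100 by 60 by 30 mm. Origin: centre of its underside. Leave alone.
- slice: Loose small bark-edged log slice, 52 mm in diameter, 10 mm thick, lying on the fixed board of the chest beyond the keeper. Origin: centre of its underside. Leave alone.

How it is judged:
By the outcome, as a careful person would: the job done as asked, in the order asked, and still so for the second after the job is handed in, with the robot touching nothing.
It also fails if it takes over 38 s, if anything falls off the work surface, if the arm or the gripper's body presses on something with over 40 N, if the wrist force passes 120 N, or if a joint passes its speed limit or range.

## Working session

There is one attempt and no reset: what is moved stays moved. The work goes in short steps, Python scripts to look and compute and a tool call to move; the robot and the scene stay as the last step left them, time stands still between calls to the robot, and variables do not carry over. Pictures are saved under pics/ and viewed, at most 10 in all, crops included, and the job is handed in when it is done.

Besides the shell and the picture viewer there is one more tool, called after ">>>" as name(argument=value, ...) on one line, values as JSON. servo_tool: Moves the arm, as the interface text tells. Shifts and turns lie within -1 to 1; 1 stands for 40 cm of shift or pi/2 rad of turn. Its arguments: {"type":"object","properties":{"series":{"type":"array"},"force":{"type":"number"}},"required":["series"]}

```bash
mkdir -p pics; ls
python3 - <<'E'
from rig import arm, read_camera, get_calibration
import cv2,numpy as np
s=arm.sense();print({k:np.round(v,3).tolist() for k,v in s.items()})
for n in("side","top","wrist"):
    c=get_calibration(n);im=read_camera(n);cv2.imwrite(f"pics/{n}0.png",im[:,:,::-1]);print(n,{k:np.round(v,4).tolist() for k,v in c.items()})
E
```

```text
pics
{'clock': 0.0, 'q': [1.175, 0.124, 1.652, 0.0, 1.367, -0.083], 'joint_vel': [0.001, -0.001, -0.001, -0.001, -0.001, 0.0], 'tau': [0.001, -41.761, -35.993, 0.077, 0.049, -0.0], 'position': [0.2, 0.618, 0.213], 'tcp_rot': [-0.489, -3.103, 0.003], 'wrist_force': [0.004, 0.122, -0.744], 'wrist_torque': [-0.036, -0.053, -0.008], 'grip_force': 0.0, 'width': 0.095}
side {'fx': 517.624, 'fy': 517.624, 'cx': 314.3899, 'cy': 236.3247, 'k1': -0.0447, 'R': [[0.8649, -0.5015, 0.0207], [-0.2763, -0.5102, -0.8145], [0.419, 0.6988, -0.5798]], 't': [-0.4468, 0.241, 1.0934]}
top {'fx': 585.3265, 'fy': 585.3265, 'cx': 317.648, 'cy': 235.7607, 'k1': -0.0939, 'R': [[0.0121, -0.9999, -0.0108], [-0.9959, -0.0111, -0.0898], [0.0896, 0.0118, -0.9959]], 't': [0.0118, 0.5142, 1.3375]}
wrist {'fx': 414.9305, 'fy': 414.9305, 'cx': 312.1545, 'cy': 238.839, 'k1': -0.019, 'R': [[0.3083, 0.9513, -0.0019], [0.9188, -0.2972, 0.2598], [0.2466, -0.0818, -0.9657]], 't': [-0.649, -0.0283, 0.3913]}
```

View pics/top0.png

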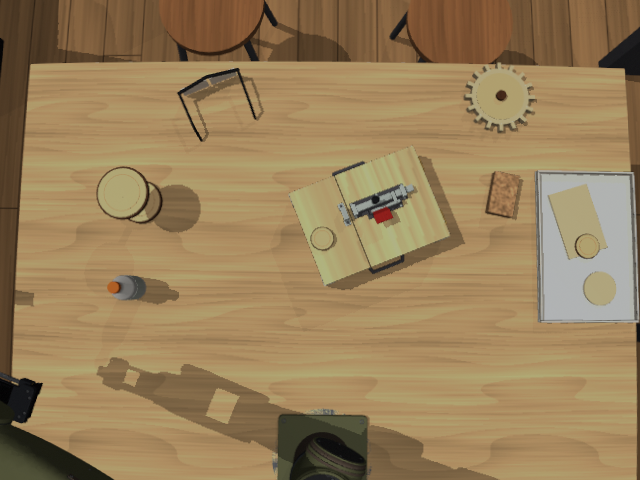

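View pics/side0.png

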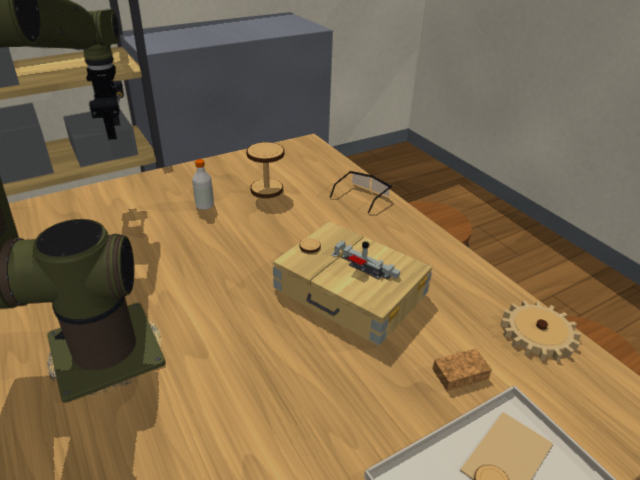

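The top view shows the chest at about (370,215). The keeper is to its left (348,212), the black knob cap at (376,199) and the red tab at (383,215). The stand (123,193), glue (125,288) and sanding block (503,195) are all clear of the chest.

```bash
cat > h.py <<'E'
import cv2,numpy as np
from rig import arm,read_camera,get_calibration
def ray(c,uv):
    K=np.array([[c["fx"],0,c["cx"]],[0,c["fy"],c["cy"]],[0,0,1]])
    p=cv2.undistortPoints(np.array([[uv]],float),K,np.array([c["k1"],0,0,0.]))[0,0]
    R=np.array(c["R"]);t=np.array(c["t"]);d=R.T@np.array([p[0],p[1],1]);return -R.T@t,d/np.linalg.norm(d)
def plane(c,uv,z):
    o,d=ray(c,uv);return o+d*(z-o[2])/d[2]
def tri(rs):
    A=0;b=0
    for o,d in rs:
        P=np.eye(3)-np.outer(d,d);A=A+P;b=b+P@o
    x=np.linalg.solve(A,b);return x,[np.linalg.norm((np.eye(3)-np.outer(d,d))@(x-o)) for o,d in rs]
def proj(c,X):
    x=np.array(c["R"])@X+c["t"];p=x[:2]/x[2];p=p*(1+c["k1"]*(p@p));return p[0]*c["fx"]+c["cx"],p[1]*c["fy"]+c["cy"]
def blob(m,box):
    k=np.zeros_like(m);x0,y0,x1,y1=box;k[y0:y1,x0:x1]=m[y0:y1,x0:x1]
    n,l,s,ce=cv2.connectedComponentsWithStats(k.astype(np.uint8));i=1+np.argmax(s[1:,4]);return ce[i],s[i]
def red(im):
    i=im.astype(int);return (i[...,0]>90)&(i[...,0]>2*i[...,1]+20)&(i[...,0]>2*i[...,2]+20)
def dark(im,t=45): return im.max(2)<t
E
python3 - <<'E'
from h import *
C={n:get_calibration(n) for n in("side","top")};I={n:cv2.imread(f"pics/{n}0.png")[:,:,::-1] for n in C}
bt,st=blob(red(I["top"]),(330,170,430,250));bs,ss=blob(red(I["side"]),(320,220,420,290))
print("red",bt,st,bs,ss,tri([ray(C["top"],bt),ray(C["side"],bs)]))
kt,st=blob(dark(I["top"]),(362,188,388,210));ks,ss=blob(dark(I["side"]),(355,235,378,252))
print("cap",kt,st,ks,ss,tri([ray(C["top"],kt),ray(C["side"],ks)]))
for uv in((290,193),(413,147),(449,238),(327,286)): print(plane(C["top"],uv,.09))
c=get_calibration("wrist");R=np.array(c["R"]);p=-R.T@np.array(c["t"]);print("wristcam",p,R[2])
def crop(n,b,f): 
    x0,y0,x1,y1=b;return cv2.resize(I[n][y0:y1,x0:x1],None,fx=f,fy=f,interpolation=cv2.INTER_CUBIC)
a=crop("top",(325,160,425,260),4);b=crop("side",(310,225,410,325),4)
cv2.imwrite("pics/c0.png",np.hstack([a,b])[:,:,::-1])
E
```

```text
red [382.31282051 214.83076923] [373 208  20  15 195] [356.71264368 259.48275862] [348 255  18  10  87] (array([ 0.55251299, -0.12292042,  0.12119455]), [np.float64(0.00033962534495069103), np.float64(0.00033962534495055225)])
cap [374.95454545 199.13636364] [372 196   7   8  44] [364.96 244.6 ] [363 242   5   6  25] (array([ 0.58433426, -0.10564217,  0.14045335]), [np.float64(0.0011102301973280313), np.float64(0.001110230197328167)])
[0.60294673 0.07972243 0.09      ]
[ 0.71065367 -0.19488643  0.09      ]
[ 0.50625476 -0.27394969  0.09      ]
[ 0.39755618 -0.00487175  0.09      ]
wristcam [0.12961826 0.64102503 0.38408851] [ 0.2466655  -0.08161348 -0.965658  ]
```

View pics/c0.png

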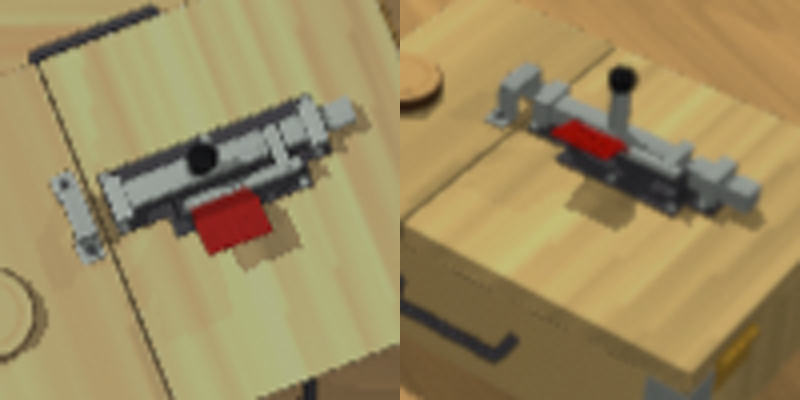

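The crop shows the knob at (203,157), the tooth arm at (280,145), about 40 mm behind the knob, and the red tab at (233,220). The chest yaw is about 21.7°. With the tool's y along the chest's x, one finger fits over the tab while the other sits behind the knob.

>>> servo_tool(series=[-0.73,-0.75,-0.09,0.56,-0.38,-0.73,-0.75,-0.09,0.56,-0.38,-0.73,-0.75,-0.09,0.56,-0.38,-0.73,-0.75,-0.09,0.56,-0.38,-0.73,-0.75,-0.09,0.56,-0.38,-0.73,-0.75,-0.09,0.56,-0.38,-0.73,-0.75,-0.09,0.56,-0.38,-0.73,-0.75,-0.09,0.56,-0.38,-0.73,-0.75,-0.09,0.56,-0.38,-0.73,-0.75,-0.09,0.56,-0.38])

```text
clock: 1.15
position: [0.3865, 0.2411, 0.2509]
tcp_rot: [1.77, 2.595, 0.001]
wrist_force: [0.4, 0.5, 0.3]
width: 0.03
grip_force: 0.0
```

```bash
cat >> h.py <<'E'
from scipy.spatial.transform import Rotation as Ro
def need(target,yaw_x):
    s=arm.sense();R=Ro.from_rotvec(s["tcp_rot"]).as_matrix();p=np.array(s["position"])
    d=R.T@(np.array(target)-p)
    cur=np.arctan2(R[1,0],R[0,0]);sp=-(yaw_x-cur);sp=(sp+np.pi)%(2*np.pi)-np.pi
    print("clk",s["clock"],"pos",p.round(4),"xang",np.degrees(cur).round(2),"tilt",R[:,2].round(4),"w",s["width"],"F",np.round(s["wrist_force"],1))
    print("units",(d/.4).round(4),(sp/(np.pi/2)).round(4))
E
python3 - <<'E'
from h import *
need([.5726,-.1329,.25],np.radians(111.7))
E
```

```text
clk 1.15 pos [0.3865 0.2411 0.2509] xang 111.41 tilt [ 8.e-04 -1.e-04 -1.e+00] w 0.02996813520698856 F [0.4 0.5 0.3]
units [-1.0402  0.0917  0.0027] -0.0032
```

>>> servo_tool(series=[-1,0.092,0,-0.003,-0.38,-1,0.092,0,-0.003,-0.38,-1,0.092,0,-0.003,-0.38,-1,0.092,0,-0.003,-0.38,-1,0.092,0,-0.003,-0.38,-1,0.092,0,-0.003,-0.38,-1,0.092,0,-0.003,-0.38,-1,0.092,0,-0.003,-0.38,-1,0.092,0,-0.003,-0.38,-1,0.092,0,-0.003,-0.38])

```text
clock: 2.15
position: [0.5677, -0.1148, 0.2495]
tcp_rot: [-1.758, -2.601, 0.0]
wrist_force: [0.8, 0.9, -0.1]
width: 0.0294
grip_force: 0.0
```

Run:
```python
from h import *
need([.5726,-.1329,.25],np.radians(111.7))
c=get_calibration("wrist");im=read_camera("wrist");cv2.imwrite("pics/w1.png",im[:,:,::-1])
for n,X in(("knob",[.5843,-.1056,.147]),("tab",[.5525,-.1229,.122])): print(n,proj(c,np.array(X)))
b,s=blob(red(im),(0,0,640,480));print(b,s,plane(c,b,.123))
```

```text
clk 2.15 pos [ 0.5677 -0.1148  0.2495] xang 111.9 tilt [-0.0019  0.0013 -1.    ] w 0.029412779570458656 F [ 0.8  0.9 -0.1]
units [-0.0466 -0.0056 -0.0012] 0.0022
knob (np.float64(340.973802666109), np.float64(236.03308496983024))
tab (np.float64(290.17625190648545), np.float64(232.9914996424847))
[290.64297254 234.66343565] [ 271  210   40   51 1857] [ 0.55323798 -0.12370506  0.123     ]
```

View pics/w1.png

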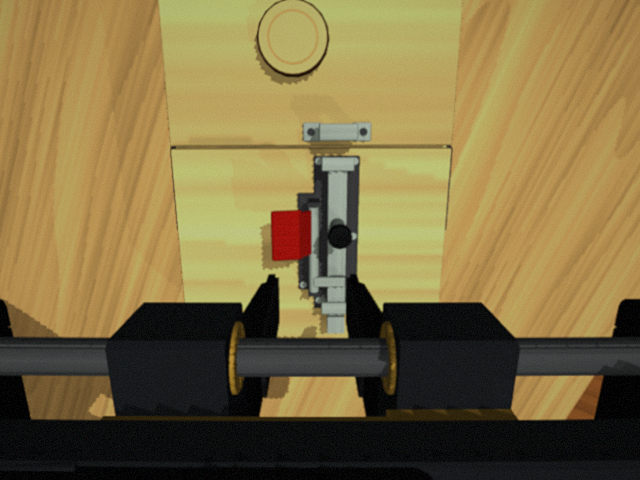

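The wrist view shows the tab at (291,235), the knob at (340,236) and the seam level at row 147, so the tool is aligned. The fingertips are at (272,278) and (355,278). Next I go behind the knob and down to just above the tab.

>>> servo_tool(series=[-0.048,-0.006,0,0.002,-0.38,-0.048,-0.006,0,0.002,-0.38,-0.048,-0.006,0.1,0.002,-0.38,-0.048,-0.006,0.2,0.002,-0.38,-0.048,-0.006,0.25,0.002,-0.38,-0.048,-0.006,0.28,0.002,-0.38,-0.048,-0.006,0.28,0.002,-0.38,-0.048,-0.006,0.28,0.002,-0.38])

```text
clock: 3.0
position: [0.5732, -0.1334, 0.14]
tcp_rot: [1.761, 2.6, 0.002]
wrist_force: [-0.4, -0.3, -1.0]
width: 0.0296
grip_force: 0.0
```

Run:
```python
from h import *
need([.5726,-.1337,.118],np.radians(111.7))
I={n:read_camera(n) for n in("wrist","side","top")}
f=lambda n,b,k:cv2.resize(I[n][b[1]:b[3],b[0]:b[2]],None,fx=k,fy=k,interpolation=cv2.INTER_CUBIC)
cv2.imwrite("pics/w2.png",np.hstack([f("wrist",(220,150,420,350),2),f("side",(310,210,410,310),4)])[:,:,::-1])
```

```text
clk 3.0 pos [ 0.5732 -0.1334  0.14  ] xang 111.78 tilt [ 1.8e-03 -1.0e-04 -1.0e+00] w 0.029612113307396458 F [-0.4 -0.3 -1. ]
units [-0.     -0.0017  0.0549] 0.0009
```

View pics/w2.png

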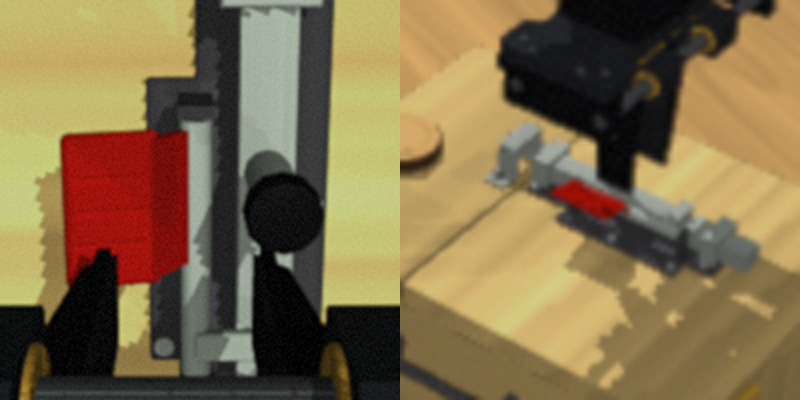

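The crop shows the left tip over the tab's rear part (105,250). The right tip is just behind the knob (262,250) but sits towards its inner side. I widen to about 37 mm to centre both tips, then press down.

>>> servo_tool(series=[0,0,0,0,-0.22,0,-0.001,0,0,-0.22,0,-0.001,0,0,-0.22,0,-0.001,0.02,0,-0.22,0,-0.001,0.03,0,-0.22,0,-0.001,0.04,0,-0.22,0,-0.001,0.046,0,-0.22,0,-0.001,0.05,0,-0.22,0,-0.001,0.05,0,-0.22])

```text
clock: 4.05
position: [0.5716, -0.1339, 0.1185]
tcp_rot: [-1.761, -2.6, 0.001]
wrist_force: [-4.0, -0.5, 3.7]
width: 0.0372
grip_force: 2.0
```

Run:
```python
from h import *
need([.5726,-.1337,.117],np.radians(111.7))
I={n:read_camera(n) for n in("wrist","side","top")}
f=lambda n,b,k:cv2.resize(I[n][b[1]:b[3],b[0]:b[2]],None,fx=k,fy=k,interpolation=cv2.INTER_CUBIC)
cv2.imwrite("pics/w3.png",np.hstack([f("wrist",(220,150,420,350),2),f("side",(310,210,410,310),4)])[:,:,::-1])
```

```text
clk 4.05 pos [ 0.5716 -0.1339  0.1185] xang 111.77 tilt [-1.3e-03 -2.0e-04 -1.0e+00] w 0.0372013429362067 F [-4.  -0.5  3.7]
units [-0.0003  0.0025  0.0038] 0.0008
```

View pics/w3.png

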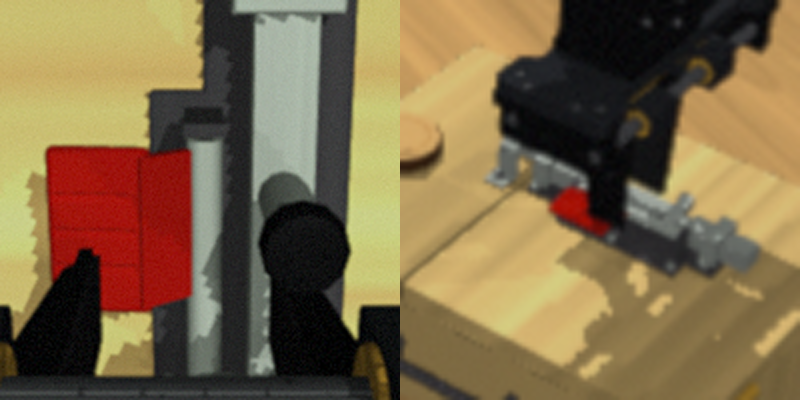

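The tab is pressed down with the left tip on it, (85,250) in the crop, and the side view shows the tooth arm raised. The force is 3.7 N. I press 1.6 mm more, then push.

>>> servo_tool(series=[0,0,0.004,0,-0.22,0,0,0.004,0,-0.22,0.006,0,0.004,0,-0.22,0.012,0,0.004,0,-0.22,0.018,0,0.004,0,-0.22,0.024,0,0.004,0,-0.22,0.03,0,0.004,0,-0.22])

```text
clock: 4.9
position: [0.5683, -0.1226, 0.1175]
tcp_rot: [1.761, 2.6, 0.001]
wrist_force: [0.9, -4.5, 3.6]
width: 0.0374
grip_force: 2.2
```

Run:
```python
from h import *
need([.5726,-.1337,.117],np.radians(111.7))
I={n:read_camera(n) for n in("wrist","side","top")}
f=lambda n,b,k:cv2.resize(I[n][b[1]:b[3],b[0]:b[2]],None,fx=k,fy=k,interpolation=cv2.INTER_CUBIC)
cv2.imwrite("pics/w4.png",np.hstack([f("wrist",(220,150,420,350),2),f("side",(310,210,410,310),4)])[:,:,::-1])
```

```text
clk 4.9 pos [ 0.5683 -0.1226  0.1175] xang 111.77 tilt [ 1.8e-03 -3.0e-04 -1.0e+00] w 0.0373818448490143 F [ 0.9 -4.5  3.6]
units [-0.0299 -0.0003  0.0014] 0.0008
```

View pics/w4.png

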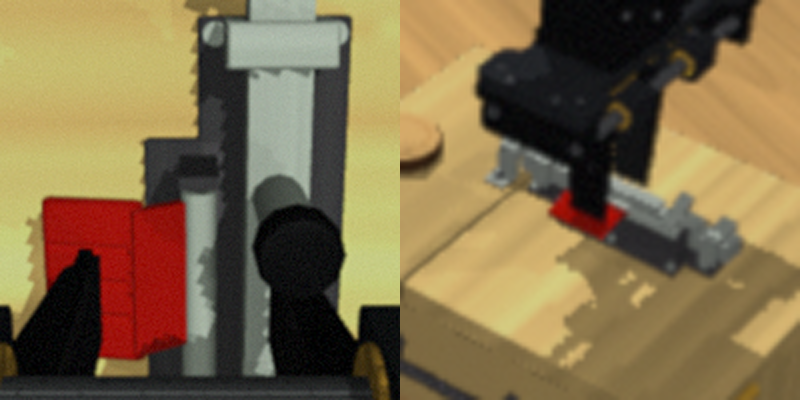

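The bolt is moving, its nose now past the front staple (285,10), and the tab is still held down. I continue.

>>> servo_tool(series=[0.007,0,0.001,0,-0.22,0.014,0,0.001,0,-0.22,0.021,0,0.001,0,-0.22,0.028,0,0.001,0,-0.22,0.034,0,0.001,0,-0.22,0.04,0,0.001,0,-0.22,0.045,0,0.001,0,-0.22,0.045,0,0.001,0,-0.22])

```text
clock: 5.85
position: [0.5611, -0.1063, 0.1167]
tcp_rot: [1.761, 2.6, -0.001]
wrist_force: [3.6, -5.6, 3.7]
width: 0.0372
grip_force: 3.7
```

Run:
```python
from h import *
need([.5726,-.1337,.117],np.radians(111.7))
```

```text
clk 5.85 pos [ 0.5611 -0.1063  0.1167] xang 111.77 tilt [ 6.0e-04 -1.1e-03 -1.0e+00] w 0.03717640334312666 F [ 3.6 -5.6  3.7]
units [-0.0744  0.0013 -0.0006] 0.0008
```

>>> servo_tool(series=[0.003,0,0,0,-0.22,0.005,0,0,0,-0.22,0.007,0,0,0,-0.22,0.007,0,0,0,-0.22])

```text
clock: 6.25
position: [0.5611, -0.106, 0.1169]
tcp_rot: [1.759, 2.595, -0.004]
wrist_force: [5.4, -13.2, 0.6]
width: 0.0373
grip_force: 7.3
```

Run:
```python
from h import *
need([.5726,-.1337,.117],np.radians(111.7))
I={n:read_camera(n) for n in("wrist","side")}
f=lambda n,b,k:cv2.resize(I[n][b[1]:b[3],b[0]:b[2]],None,fx=k,fy=k,interpolation=cv2.INTER_CUBIC)
cv2.imwrite("pics/w5.png",np.hstack([f("wrist",(220,150,420,350),2),f("side",(310,210,410,310),4)])[:,:,::-1])
```

```text
clk 6.25 pos [ 0.5611 -0.106   0.1169] xang 111.74 tilt [ 0.0035 -0.0056 -1.    ] w 0.037329048201065085 F [  5.4 -13.2   0.6]
units [-0.075   0.0011  0.0003] 0.0004
```

View pics/w5.png

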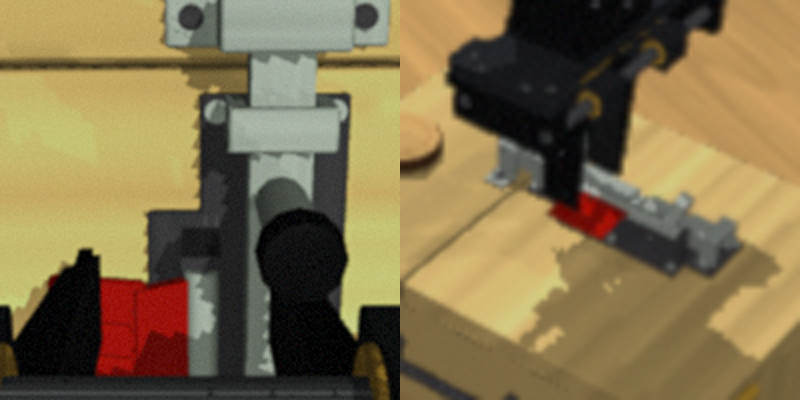

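At the end stop: the push rose to 14 N without any movement, and the nose is in the keeper (285,60). I back off the knob first, then rise.

>>> servo_tool(series=[-0.005,0,0,0,-0.22,-0.012,0,0,0,-0.22,-0.016,0,0,0,-0.22,-0.016,0,-0.015,0,-0.22,-0.016,0,-0.03,0,-0.22,-0.016,0,-0.08,0,-0.22,-0.016,0,-0.18,0,-0.22,-0.016,0,-0.3,0,-0.22,-0.016,0,-0.3,0,-0.22])

```text
clock: 7.25
position: [0.5657, -0.1102, 0.2453]
tcp_rot: [1.755, 2.591, 0.006]
wrist_force: [0.8, -0.1, 1.7]
width: 0.0369
grip_force: 0.0
```

Run:
```python
from h import *
need([.5726,-.1337,.117],np.radians(111.7))
I={n:read_camera(n) for n in("wrist","side")};c=get_calibration("wrist");cs=get_calibration("side")
for n in I: cv2.imwrite(f"pics/{n}6.png",I[n][:,:,::-1])
bw,s=blob(red(I["wrist"]),(0,0,640,480));bs,_=blob(red(I["side"]),(310,210,420,300));print("tab",tri([ray(c,bw),ray(cs,bs)]))
f=lambda n,b,k:cv2.resize(I[n][b[1]:b[3],b[0]:b[2]],None,fx=k,fy=k,interpolation=cv2.INTER_CUBIC)
cv2.imwrite("pics/w6.png",np.hstack([f("wrist",(240,120,440,320),2),f("side",(310,210,410,310),4)])[:,:,::-1])
```

```text
clk 7.25 pos [ 0.5657 -0.1102  0.2453] xang 111.78 tilt [ 0.0126 -0.0039 -0.9999] w 0.036866127297382416 F [ 0.8 -0.1  1.7]
units [-0.0582 -0.009   0.3211] 0.0009
tab (array([ 0.55053084, -0.12216939,  0.12129199]), [np.float64(0.0021126259882109063), np.float64(0.002112625988210933)])
```

View pics/w6.png

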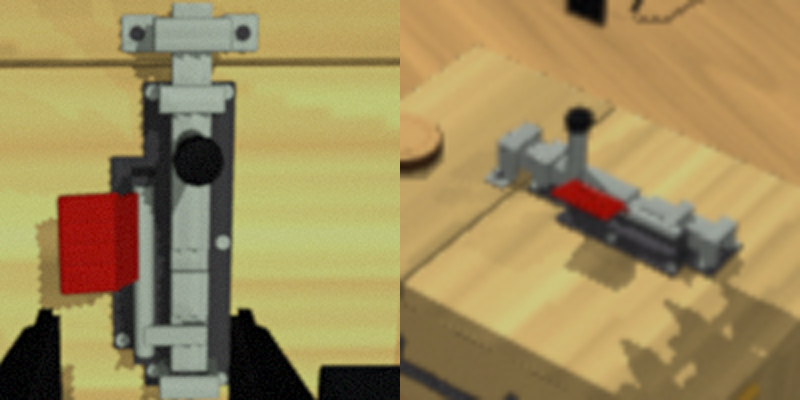

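The bolt's nose is through the keeper (190,30), the tab has sprung back to its original height (z 0.121 both times), and the tooth arm (175,335) is down on the bar. I hand in.

```bash
python3 -c "
from rig import order
print(order.hand_in())"
```

```text
the job is handed in; nothing more can be done
None
```

The job is handed in: with the catch held down, I pushed the bolt to its end stop through the keeper, then let go, and the catch sprang back up to lock it.

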